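# Slide the fixture plate out to its line and hold it

### The arm

A 6-joint arm with a two-finger parallel gripper is mounted at the origin on a cart in front of the work surface, level with it; the furniture and walls round the work are solid. World frame = base frame: x ahead of the robot, y to its left, z up, the work surface at z = 0. Lengths are in mm, angles in rad, forces in N, time in s.
With the tool pointing down it reaches from about 350 to 975 mm from the base axis. Payload 7.1 kg.
Tool frame: the origin (TCP) lies midway between the tips of the shut fingers; the grasp point (between the pads) lies env.hold_point_z behind it (env.hold_point_z is the distance from the TCP to the grasp point, in mm); z points along the fingers, y is the line along which they close (so a half turn about z gives the same grasp; the last joint's range is limited). The gripper opens to 88 mm and grips with 3 to 60 N. Pads are 20 mm wide; open, the fingers measure 115 mm over their backs; the gripper's body (75 mm by 178 mm) begins 61 mm behind the grasp point.
Start: joints at [1.295, 0.423, 1.63, -0, 1.089, -0.019], TCP at [158.71, 604.496, 222.675] pointing down, gripper open.
Joint ranges: [-3, 3], [-0.9, 2.11], [0.09, 2.58], [-1.31, 4.45], [0.11, 2.69], [-2.54, 2.54]. Speed limits (rad/s): [2.39, 2.39, 3.01, 3.14, 3.14, 3.14].

### API

Orientations are given as a unit quaternion [x, y, z, w].
In Python, from station import env gives the robot as it stands. Calls block until the motion is done:
- env.reach(position, orientation): joint-space move of the TCP to a pose.
- env.move_l(position, rot=None, rate=150, f_stop=None): straight line of the TCP; rot=None keeps the orientation; rate is the mean speed in mm/s. With f_stop (N) it stops when the force on the tool has changed by that much, and returns True; else False.
- env.move_joints(angles): joint-space move.
- env.set_gripper(opening): finger opening in mm; the grip force is fixed at half the most; returns when the fingers have stopped.
- env.hold(seconds).
- env.ik(position, orientation): joint angles nearest the present ones, or None.
- env.read_state(): the state.
- env.camera(name): name is "side" or "top" or "wrist"; returns the picture (400x640x3 uint8, blue, green, red); there is no depth.
- env.camera_params(name): a dict with "fx", "fy", "cx", "cy" (pixels), "pose" (4x4, takes a point from camera to world coordinates); the wrist camera has in their place "tool_from_camera" (4x4, takes a point from camera to tool coordinates, whose origin is the TCP and whose axes are the flange's). Camera axes: x right, y up, looking along -z (the intrinsics and any distortion apply to the point x, -y, -z); pixel columns grow to the right and rows downward; lengths in mm; the calibration is good to about 2 mm. A picture is of the moment at which its call begins: read the wrist's pose just before it. camera_params takes no time and is no camera call.
A pose or a line that the arm cannot do raises env.IKError and nothing moves.
- env.sign_off(): hands the job in; it is judged then, once.
Trained networks look in the newest picture that a camera, given by its name, has taken for a name from the list of things; names that differ only in an ending like _2 or _b are one class to them, and where a whole thing is asked for, a point or a joint stands for the part that bears it (a point fixed in the world has none). Each returns a list of dicts, best first, with "confidence" (0 to 1); they miss things now and then, are a little off and sometimes report something else, mostly with a low value. They report only what shows in the picture. A call takes as long as a camera call.
- env.boxes_of(camera, thing): "xy" ([column, row] in pixels, amid what is visible of it).
- env.trace(camera, thing): "mask" (400x640 bool, what is visible of it) and "xy" ([column, row] in pixels, amid what is visible of it).
- env.pinpoint(camera, thing): "xy" ([column, row] in pixels: a listed point, or the origin of a listed thing).
The state is a dict: "time_s": time; "qpos": joint angles; "dq": joint speeds; "tau": joint torques, N m; "tool_pos": TCP position; "orientation": TCP orientation; "force": force on the tool from outside, world axes, zero at the start; "wrist_torque": the same for the moment, N m; "width": finger opening in mm; "grip_force": force on a finger pad.
Only numpy, scipy, OpenCV 4.12 (cv2) and the standard library are available. Lean on these libraries where they do the work, as an engineer would, in place of code of your own. Each camera call takes 0.05 s, during which the arm holds its last target. There are 200 camera calls.

### The job

A colleague is about to fasten something to the front holes of the metal fixture plate from below. Without moving the plate yet, swing the orange-knobbed gate lever open from in front of the plate to the green mark, a quarter turn from fully shut, where its arm points straight out along the slide, and leave it there. Then take the plate by its black grip bar and slide it, flat and straight along the stand, out over the dark front edge until the red line across the plate is flush with that edge, and finish still holding the grip bar so that the plate lies level on the stand and does not tip; leave the other things on the bench alone.

Things in the scene. Friction and masses are not known exactly. Their poses are not given: they have to be found in the camera images.
- stand: Fixed raised stand: grey top plate 270 x 70 mm on two grey legs, its flat top 90 mm above the bench, no side guides. Origin on the bench under the middle of its front end; +x points outward (the way the plate slides), z up; the stand reaches from x = 0 back to x = -270 mm. The front edge of the top is painted black.
- stand_edge (a point): Middle of the stand's front edge, on its top surface, 90 mm above the bench; axes as the stand's.
- plate: Loose bright grey metal plate 260 x 60 x 8 mm, about 0.36 kg (0.25 to 0.5), lying lengthwise on the stand. Origin at the centre of its underside; +x towards its front (outward) end, 130 mm from the origin; z up. Slid out to its line, its weight lies about 30 mm beyond the stand's edge, so it tips off unless its rear is held down.
- red_line (a point): Middle of the 3 mm wide red line across the plate and its sides, on the underside: 35 mm behind the plate's origin, 165 mm behind its front end. Axes as the plate's.
- grip_bar (a point): Point to grip on the black bar that stands across the plate near its rear end: 105 mm behind the plate's origin and 35 mm above its underside. The bar is 14 mm thick along the plate's x, 44 mm wide along y, and stands from 8 to 54 mm above the plate's underside. Grip it from above, fingers closing along the plate's x.
- gate (a joint): Angle of the gate lever about its vertical pivot. 0 = shut: arm along the stand's -y, across the plate's front. Grows anticlockwise seen from above; 1.57 = arm along the stand's +x, over the green mark on the white disc, clear of the plate's path; it can go on to 2.4, too far. Light friction (about 1 N at the knob) keeps it where it is left.
- gate_hinge (a point): Pivot axis of the gate lever, at the height of the arm's top, 96 mm above the bench; at x = 16, y = 75 mm in the stand's frame.
- gate_knob (a point): Grip point on the orange upright knob at the end of the lever, 75 mm from the pivot axis and 119 mm above the bench. The knob is a round post 18 mm across, standing from 96 to 142 mm above the bench, with the 14 mm wide steel arm under it.
- petri_dish: Covered clear petri dish, 69 mm across, 14 mm high; origin under its centre. Bystander: leave alone.
- brass_weight: Brass balance weight, 27 mm across, 43 mm high; origin under its centre. Bystander: leave alone.
- amber_bottle: Small amber bottle with a black cap, 50 mm across, 100 mm high; origin under its centre. Bystander: leave alone.
- timer: White lab timer, 70 x 64 x 20 mm, lying flat; origin under its centre. Bystander: leave alone.

How it is judged:
By the outcome, as a careful person would: the job done as asked, in the order asked, and still so for the second after the job is handed in, while the arm keeps its last pose, push and grip.
It also fails if it takes over 51 s, if anything falls off the work surface, if the arm or the gripper's body presses on something with over 40 N, if the wrist force passes 120 N, or if a joint passes its speed limit or range.

## Working session

There is one attempt and no reset: what is moved stays moved. The work goes in short steps, each a Python script; the robot and the scene stay as the last script left them, time stands still between calls to the robot, and variables do not carry over. Pictures are saved under pics/ and viewed, at most 12 in all, crops included, and the job is handed in when it is done.

```bash
ls; mkdir -p pics
cat > h.py <<'E'
import numpy as np, cv2
from station import env
def params(c):
    p=env.camera_params(c); return p
def ray(c,uv,T=None):
    p=env.camera_params(c); T=np.array(p["pose"]) if T is None else T
    K=np.array([[p["fx"],0,p["cx"]],[0,p["fy"],p["cy"]],[0,0,1.]])
    d=p.get("dist",p.get("distortion"))
    u=cv2.undistortPoints(np.array([[uv]],float),K,None if d is None else np.array(d,float))[0,0]
    return T[:3,3], T[:3,:3]@np.array([u[0],-u[1],-1.])
def atz(c,uv,z,T=None):
    o,d=ray(c,uv,T); return o+d*(z-o[2])/d[2]
E
python3 - <<'E'
from h import *
for c in("side","top","wrist"):
    im=env.camera(c); cv2.imwrite(f"pics/{c}0.png",im); print(c,{k:np.round(v,3).tolist() for k,v in env.camera_params(c).items()})
H=dict(stand_edge=90,red_line=90,grip_bar=125,gate_hinge=96,gate_knob=119,plate=90,stand=0,petri_dish=0,brass_weight=0,amber_bottle=0,timer=0)
for c in("top","side"):
  for n,z in H.items():
    r=env.pinpoint(c,n)
    print(c,n,[(np.round(q["xy"],1).tolist(),round(q["confidence"],2),atz(c,q["xy"],z).round(1).tolist()) for q in r[:2]])
print(env.hold_point_z,env.read_state())
E
```

```text
pics
station.py
side {'fx': 444.835, 'fy': 444.835, 'cx': 317.695, 'cy': 190.351, 'pose': [[0.075, 0.811, -0.58, -261.465], [-0.997, 0.059, -0.047, -196.319], [-0.004, 0.582, 0.813, 1149.251], [0.0, 0.0, 0.0, 1.0]]}
top {'fx': 383.316, 'fy': 383.316, 'cx': 322.479, 'cy': 200.763, 'pose': [[-0.007, 0.992, -0.129, 354.948], [-1.0, -0.004, 0.023, -125.893], [0.022, 0.129, 0.991, 1099.242], [0.0, 0.0, 0.0, 1.0]]}
wrist {'fx': 295.186, 'fy': 295.186, 'cx': 315.758, 'cy': 198.216, 'tool_from_camera': [[0.001, 0.966, 0.258, 69.445], [1.0, -0.0, -0.001, -0.385], [-0.001, 0.258, -0.966, -162.263], [0.0, 0.0, 0.0, 1.0]]}
top stand_edge [([285.4, 196.4], 0.97, [497.9, -51.0, 90.0])]
top red_line [([361.6, 207.4], 0.88, [467.7, -253.1, 90.0])]
top grip_bar []
top gate_hinge [([279.4, 222.6], 0.71, [428.0, -36.1, 96.0])]
top gate_knob [([275.2, 191.5], 0.57, [506.7, -26.8, 119.0]), ([288.7, 199.7], 0.34, [485.2, -61.6, 119.0])]
top plate [([345.1, 207.5], 0.6, [467.6, -209.2, 90.0])]
top stand [([290.9, 200.3], 0.58, [499.2, -60.2, 0.0]), ([176.4, 180.0], 0.56, [559.7, 270.2, 0.0])]
top petri_dis
[... 1171 characters left out ...]
25, 'qpos': array([ 1.29498640e+00,  4.23105793e-01,  1.62991563e+00, -2.78298620e-06,
        1.08859169e+00, -1.89893960e-02]), 'dq': array([-9.19057755e-04,  7.90213522e-04, -6.07938865e-04, -1.23036413e-04,
       -1.86946251e-03,  2.30062527e-05]), 'tau': array([ 1.43929032e-03, -5.44573009e+01, -2.74047285e+01,  6.46980945e-02,
        1.67558907e-02,  1.63884300e-05]), 'tool_pos': array([158.71718405, 604.48686432, 222.6652868 ]), 'orientation': array([ 1.28057019e-01,  9.91766807e-01, -1.03008821e-05, -2.83103188e-07]), 'force': array([-0.43140074,  0.39910385, -0.06789691]), 'wrist_torque': array([ 0.0351483 , -0.05556053,  0.02201683]), 'grip_force': 0.0, 'width': 87.9089928778313}
```

```bash
python3 -c "
import cv2
a=cv2.imread('pics/top0.png')[130:280,150:500];b=cv2.imread('pics/side0.png')[130:280,150:500]
cv2.imwrite('pics/c1.png',cv2.resize(cv2.vconcat([a,b]),(700,600),interpolation=cv2.INTER_CUBIC))"
```

```text
(no output)
```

View pics/c1.png

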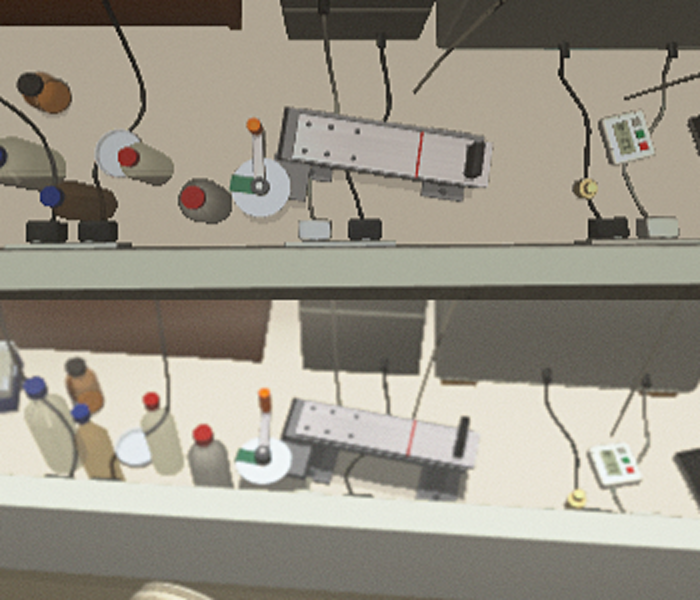

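```bash
cat >> h.py <<'E'
def tri(a,b,ca="top",cb="side"):
    A=np.zeros((3,3));y=np.zeros(3);R=[]
    for c,uv in((ca,a),(cb,b)):
        o,d=ray(c,uv);d=d/np.linalg.norm(d);P=np.eye(3)-np.outer(d,d);A+=P;y+=P@o;R.append((o,d))
    p=np.linalg.solve(A,y);return p.round(1),[round(float(np.linalg.norm(np.cross(p-o,d))),1) for o,d in R]
def wrist():
    from scipy.spatial.transform import Rotation as Ro
    s=env.read_state();im=env.camera("wrist");W=np.eye(4);W[:3,:3]=Ro.from_quat(s["orientation"]).as_matrix();W[:3,3]=s["tool_pos"]
    return im,W@np.array(env.camera_params("wrist")["tool_from_camera"])
E
python3 - <<'E'
from h import *
f=lambda x,y:(x/2+150,y/2+130); g=lambda x,y:(x/2+150,(y-300)/2+130)
for n,a,b in (("grey bottle cap",f(192,197),g(203,433)),("bottle2 cap",f(128,157),g(151,400)),("knobtop",f(254,124),g(264,394)),("pivot",f(261,187),g(263,455)),("bartop",f(476,158),g(463,435)),("blue",f(52,197),g(80,411)),
 ("edgeA",f(290,107),g(297,400)),("edgeB",f(281,165),g(284,443)),("redA",f(421,133),g(416,420)),("redB",f(416,178),g(408,455))):
    print(n,*tri(a,b))
s=env.read_state()
# look from above (tool height), stand axis ~81deg
th=np.deg2rad(81)
from scipy.spatial.transform import Rotation as Ro
for yaw in (0,90,180,270):
  R=Ro.from_euler('z',yaw-9,degrees=True)*Ro.from_euler('x',180,degrees=True)
  for p in ([440,-40,380],[460,-300,160]): print(yaw,p,env.ik(p,R.as_quat()))
E
```

```text
grey bottle cap [409.3  38.2 161.7] [0.8, 0.8]
bottle2 cap [458.4 117.7 163.1] [0.3, 0.3]
knobtop [503.3 -32.4 132.1] [0.3, 0.3]
pivot [425.9 -37.9  90.7] [0.6, 0.6]
bartop [ 459.8 -317.6  121.1] [0.3, 0.3]
blue [408.  196.2 197.9] [1.1, 1.1]
edgeA [534.1 -75.3  81.1] [0.6, 0.6]
edgeB [455.9 -63.8  79.8] [0.2, 0.2]
redA [ 495.7 -251.1  100.3] [1.6, 1.6]
redB [ 436.3 -242.5   97.4] [0.4, 0.4]
0 [440, -40, 380] [-1.17597529e-01 -2.29646299e-02  1.82310550e+00 -4.44089210e-16
  1.34145179e+00  1.61027843e+00]
0 [460, -300, 160] [-5.99572255e-01  3.96465895e-01  1.84527952e+00 -4.44089210e-16
  8.99847241e-01  1.12830370e+00]
90 [440, -40, 380] [-1.17597529e-01 -2.29646299e-02  1.82310550e+00 -4.44089210e-16
  1.34145179e+00  3.94821033e-02]
90 [460, -300, 160] [-0.59957225  0.39646589  1.84527952  0.          0.89984724 -0.44249262]
180 [440, -40, 380] [-0.11759753 -0.02296463  1.8231055   0.          1.34145179 -1.53131422]
180 [460, -300, 160] [-0.59957225  0.39646589  1.84527952  0.          0.89984724 -2.01328895]
270 [440, -40, 380] None
270 [460, -300, 160] None
```

```bash
cat >> h.py <<'E'
from scipy.spatial.transform import Rotation as Ro
def down(yaw): # tool x axis at yaw (deg) in world
    return (Ro.from_euler('z',yaw,degrees=True)*Ro.from_euler('x',180,degrees=True)).as_quat()
def look(tag,names,save=True):
    im,T=wrist(); np.save(f"pics/{tag}.npy",T)
    if save: cv2.imwrite(f"pics/{tag}.png",im)
    out={}
    for n,z in names.items():
        r=env.pinpoint("wrist",n); print(n,[(np.round(q["xy"],1).tolist(),round(q["confidence"],2),atz("wrist",q["xy"],z,T).round(1).tolist()) for q in r[:2]])
E
python3 - <<'E'
from h import *
p=env.read_state()["tool_pos"]
env.move_l([p[0],p[1],380],rate=200)
env.reach([430,-130,380],down(0))
look("w1",dict(stand_edge=90,red_line=90,grip_bar=125,gate_hinge=96,gate_knob=119,plate=90,stand=0))
print(env.read_state()["time_s"])
E
```

```text
stand_edge [([270.9, 126.5], 0.81, [491.0, -62.6, 90.0])]
red_line [([389.4, 137.4], 0.6, [475.5, -240.1, 90.0])]
grip_bar [([446.5, 153.4], 0.6, [455.6, -313.3, 125.0]), ([148.6, 131.1], 0.47, [485.3, 101.3, 125.0])]
gate_hinge [([251.6, 165.5], 0.71, [433.5, -32.0, 96.0]), ([268.2, 119.4], 0.32, [501.2, -59.9, 96.0])]
gate_knob [([249.6, 118.0], 0.87, [503.1, -37.9, 119.0])]
plate [([367.3, 139.2], 0.94, [472.7, -207.0, 90.0])]
stand [([275.9, 123.6], 0.72, [494.0, -58.3, 0.0]), ([367.1, 137.7], 0.68, [469.7, -221.9, 0.0])]
5.3417
```

View pics/w1.png

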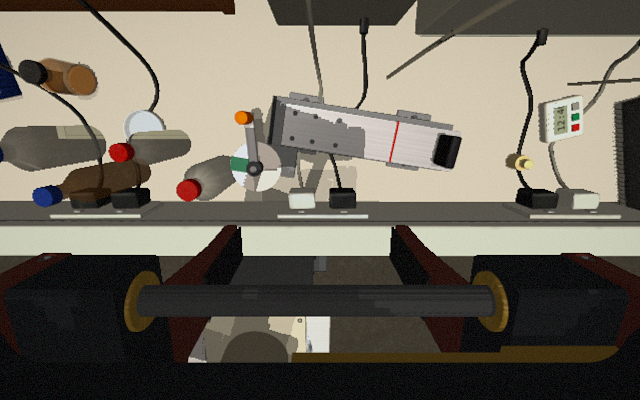

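```bash
python3 -c "
import cv2
a=cv2.imread('pics/w1.png')[85:205,170:470]
cv2.imwrite('pics/c2.png',cv2.resize(a,(800,320),interpolation=cv2.INTER_CUBIC))
b=cv2.imread('pics/w1.png')[85:205,170:330]
cv2.imwrite('pics/c3.png',cv2.resize(b,(800,600),interpolation=cv2.INTER_CUBIC))"
```

```text
(no output)
```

View pics/c3.png

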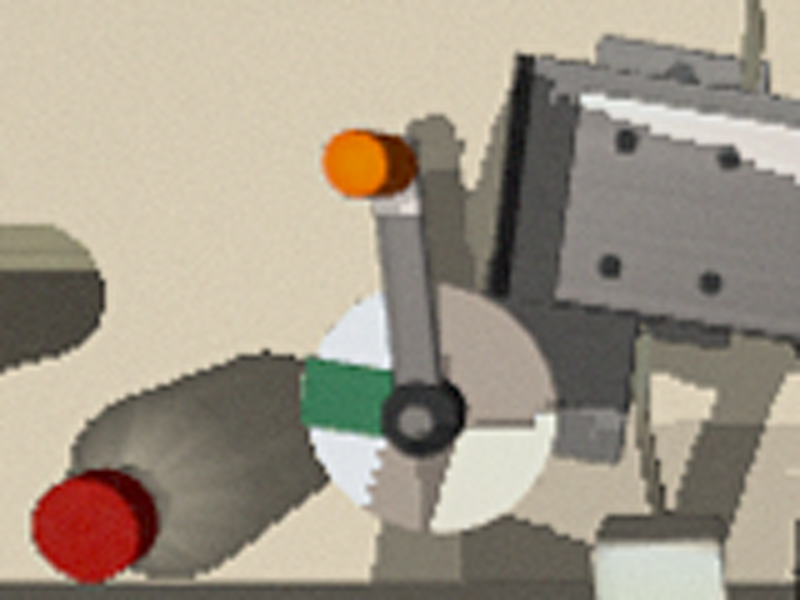

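View pics/c2.png

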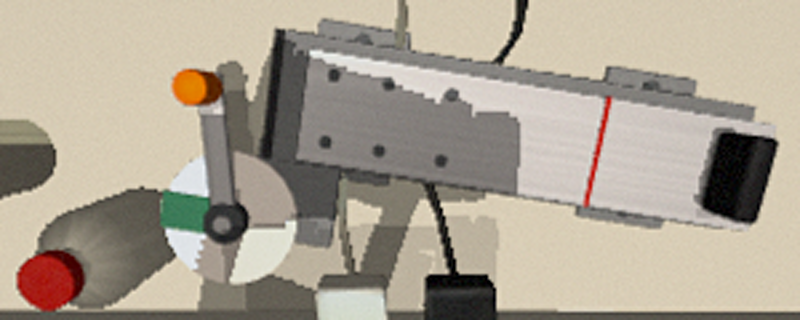

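Run:
```python
from h import *
T=np.load("pics/w1.npy")
g=lambda x,y,z:atz("wrist",(170+x/5-.4,85+y/5-.4),z,T)
h=lambda x,y,z:atz("wrist",(170+x/2.667-.3,85+y/2.667-.3),z,T)
P=dict(sA=g(523,55,90),sB=g(488,296,90),pA=g(580,96,98),pB=g(557,300,98),rA=h(609,97,98),rB=h(587,206,98),qA=h(776,123,98),qB=h(746,231,98),piv=g(420,415,98),knobtop=g(358,163,142),cap=g(85,525,168),barA=h(736,132,144),barB=h(776,136,144),barC=h(757,224,144),barD=h(717,216,144),bbase=g(270,425,0),green1=g(305,358,84),green2=g(302,425,84))
for k,v in P.items(): print(k,v.round(1))
d=lambda a,b:round(float(np.linalg.norm(P[a]-P[b])),1)
an=lambda a,b:round(float(np.degrees(np.arctan2(*(P[a]-P[b])[1::-1]))),2)
print(d('sA','sB'),d('pA','pB'),d('qA','qB'),d('pA','qA'),d('pB','qB'),d('rA','rB'))
print("ang",an('pA','qA'),an('pB','qB'),an('sA','sB')+90,an('rA','rB')+90,an('pA','pB')+90,an('knobtop','piv'))
```

```text
sA [534.6 -69.   90. ]
sB [465.6 -56.1  90. ]
pA [522.9 -86.1  98. ]
pB [465.1 -77.8  98. ]
rA [ 499.3 -249.2   98. ]
rB [ 439.6 -241.2   98. ]
qA [ 485.6 -342.1   98. ]
qB [ 425.6 -332.7   98. ]
piv [430.6 -35.3  98. ]
knobtop [503.9 -31.9 142. ]
cap [412.6  38.6 168. ]
barA [ 482.8 -300.9  144. ]
barB [ 480.9 -320.9  144. ]
barC [ 437.  -316.9  144. ]
barD [ 441.1 -296.1  144. ]
bbase [411.1  41.4   0. ]
green1 [446.    2.4  84. ]
green2 [425.1   4.8  84. ]
70.2 58.4 60.8 258.7 257.9 60.2
ang 81.71 81.18 79.38 82.33 81.89 2.63
```

```bash
cat >> h.py <<'E'
H=np.array([429.8,-35.2])
def pose(a,off,z):
    r=np.radians(a);u=np.array([np.cos(r),np.sin(r)]);t=np.array([-u[1],u[0]])
    return [*(H+75*u-off*t),z],down(a+90)
def push(a0,a1,n,z=112,off=19.5,rate=90):
    for a in np.linspace(a0,a1,n):
        p,q=pose(a,off,z)
        if env.move_l(p,q,rate=rate,f_stop=12): print("stop at",a,env.read_state()["force"].round(1));return True
E
python3 - <<'E'
from h import *
env.set_gripper(0)
p,q=pose(2.6,36,200); env.reach(p,q)
p,q=pose(2.6,36,112); env.move_l(p,q,rate=100,f_stop=12)
push(0,72,10)
s=env.read_state();print(s["time_s"],s["tool_pos"].round(1),s["force"].round(1),s["width"])
im,T=wrist();np.save("pics/w2.npy",T)
cv2.imwrite("pics/c4.png",cv2.vconcat([im[:300],cv2.resize(env.camera("top")[180:280,170:383],(640,300))]))
E
```

```text
11.95 [471.8  29.9 112.1] [ 0.2  0.7 -0.7] 0.4728633118234097
```

View pics/c4.png

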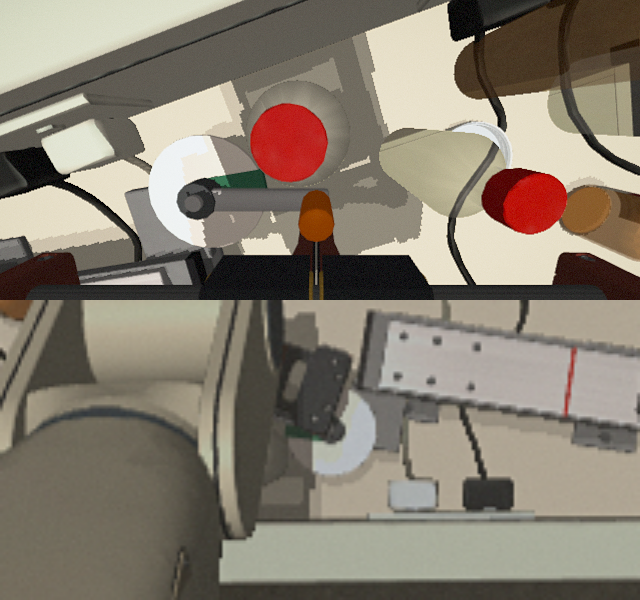

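Run:
```python
from h import *
T=np.load("pics/w2.npy"); print(T[:3,3].round(1))
for n,uv,z in (("pivot",(198,200),99),("knobtop",(316,206),142),("knob bottom-rim left",(300,225),96),("cap c",(289,142),168),("cap r",(328,142),168),("sh c",(298,132),110),("sh near",(300,185),110),("sh near",(300,185),60),("armfar near knob",(300,189),96),("armfar near hub",(222,188),96),("armnear hub",(222,211),96),("armnear knob",(298,211),96),("green outer",(266,171),84),("green outer2",(266,187),84),("gr in",(215,175),84)):
    print(n,atz("wrist",uv,z,T).round(1))
```

```text
[405.8  51.4 274.3]
pivot [428.5 -32.2  99. ]
knobtop [442.9  39.4 142. ]
knob bottom-rim left [464.6  21.6  96. ]
cap c [410.1  40.1 168. ]
cap r [414.5  53.3 168. ]
sh c [409.   40.4 110. ]
sh near [437.2  31.8 110. ]
sh near [446.8  25.8  60. ]
armfar near knob [442.3  29.3  96. ]
armfar near hub [426.5 -16.3  96. ]
armnear hub [440.3 -22.2  96. ]
armnear knob [455.4  23.4  96. ]
green outer [426.4  10.7  84. ]
green outer2 [436.4   6.9  84. ]
gr in [418.4 -21.8  84. ]
```

Run:
```python
from h import *
for a in (74,76,78,80,81.5):
    if push(a,a,1,rate=40): break
    print(a,env.read_state()["force"].round(2))
s=env.read_state();a=81.5
p,q=pose(a,45,112); env.move_l(p,q,rate=120)
p,q=pose(a,45,250); env.move_l(p,q,rate=200)
im,T=wrist();np.save("pics/w3.npy",T);cv2.imwrite("pics/w3.png",im)
for n,z in dict(gate_hinge=96,gate_knob=119,stand_edge=90).items():
    print(n,[(r["xy"],r["confidence"],atz("wrist",r["xy"],z,T).round(1)) for r in env.pinpoint("wrist",n)[:2]])
print(env.read_state()["time_s"])
```

```text
74 [ 0.09  0.92 -0.59]
76 [ 0.7  -0.13 -0.1 ]
78 [0.07 0.56 0.  ]
80 [-0.06 -0.33 -0.95]
81.5 [ 0.14 -0.06 -0.43]
gate_hinge [([243.0, 140.5], 0.89, array([425.3, -36.2,  96. ]))]
gate_knob [([319.4, 144.0], 0.76, array([438.8,  42.6, 119. ]))]
stand_edge [([417.7, 154.3], 0.67, array([467.7, 146.5,  90. ])), ([238.4, 213.9], 0.58, array([505.5, -60.2,  90. ]))]
14.7083
```

View pics/w3.png

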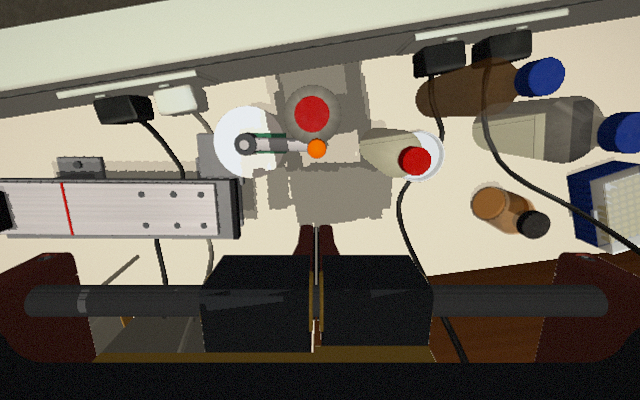

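```bash
python3 -c "
import cv2
a=cv2.imread('pics/w3.png')[100:190,210:350]
cv2.imwrite('pics/c5.png',cv2.resize(a,(800,514),interpolation=cv2.INTER_CUBIC))"
```

```text
(no output)
```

View pics/c5.png

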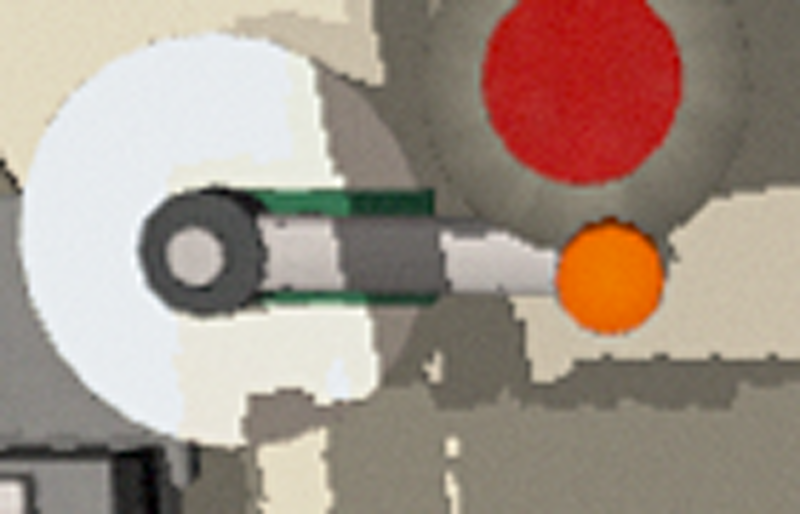

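```bash
cat >> h.py <<'E'
th=np.radians(81.1);U=np.array([np.cos(th),np.sin(th)]);G=np.array([459.,-314.])
E
python3 - <<'E'
from h import *
q=down(171.2)
env.set_gripper(88)
env.reach([*G,230],q)
im,T=wrist();np.save("pics/w4.npy",T);cv2.imwrite("pics/w4.png",im)
for n,z in dict(grip_bar=125,red_line=90).items():
    print(n,[(r["xy"],r["confidence"],atz("wrist",r["xy"],z,T).round(1)) for r in env.pinpoint("wrist",n)[:2]])
print(env.move_l([*G,106.5],q,rate=100,f_stop=8))
s=env.read_state();print(s["time_s"],s["tool_pos"].round(1),s["force"].round(1))
env.set_gripper(0)
s=env.read_state();print(s["time_s"],s["tool_pos"].round(1),s["force"].round(1),s["width"],s["grip_force"])
env.move_l([*(G+150*U),106.5],q,rate=50,f_stop=15)
s=env.read_state();print(s["time_s"],s["tool_pos"].round(1),s["force"].round(1),s["width"])
im,T=wrist();np.save("pics/w5.npy",T);cv2.imwrite("pics/w5.png",im)
for n,z in dict(stand_edge=90,red_line=90).items():
    print(n,[(r["xy"],r["confidence"],atz("wrist",r["xy"],z,T).round(1)) for r in env.pinpoint("wrist",n)[:2]])
E
```

```text
grip_bar [([313.5, 200.8], 0.98, array([ 463.2, -315.9,  125. ])), ([596.4, 115.1], 0.4, array([424.1, -59.9, 125. ]))]
red_line [([380.3, 188.2], 0.92, array([ 469.9, -246.1,   90. ])), ([560.7, 195.9], 0.43, array([507.2, -58. ,  90. ]))]
False
18.925 [ 459.4 -314.3  107.1] [-0.3 -0.6 -0.7]
20.05 [ 459.  -314.   106.5] [ 0.8 -0.4 -0.6] 13.959039124731568 29.999264180660248
23.2 [ 482.2 -165.9  106.5] [-0.2 -2.4 -1.1] 13.708388210995551
stand_edge []
red_line []
```

View pics/w5.png

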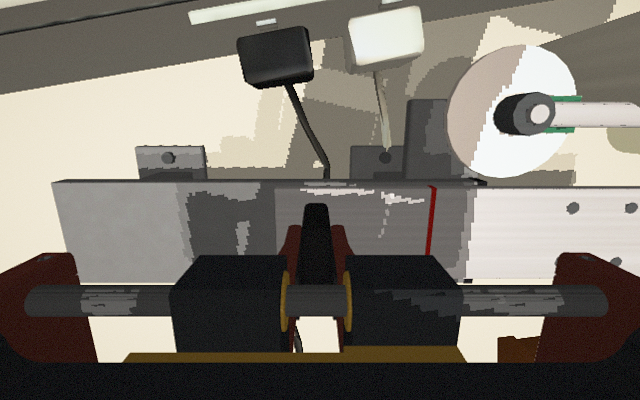

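Run:
```python
from h import *
T=np.load("pics/w5.npy");t=np.array([482.2,-165.9])
for n,uv,z in (("red",(434,187),98),("red",(429,253),98),("sA",(487,184),90),("sB",(468,281),90),("plateL",(190,183.5),90),("stL",(57,181),90)):
    p=atz("wrist",uv,z,T);print(n,p.round(1),"along",round(float((p[:2]-t)@U),1),"lat",round(float((p[:2]-t)@[-U[1],U[0]]),1))
p=np.array([500.1,-62.6]);print((p-t)@U)
a=cv2.imread("pics/w5.png")[170:290,410:510];cv2.imwrite("pics/c6.png",cv2.resize(a,(500,600),interpolation=cv2.INTER_CUBIC))
```

```text
red [462.4 -92.1  98. ] along 69.9 lat 31.0
red [504.7 -97.3  98. ] along 71.2 lat -11.7
sA [467.8 -56.5  90. ] along 105.8 lat 31.1
sB [533.8 -69.6  90. ] along 103.1 lat -36.1
plateL [ 439.5 -238.1   90. ] along -78.0 lat 31.1
stL [ 425.4 -318.7   90. ] along -159.7 lat 32.5
104.8255700487384
```

View pics/c6.png

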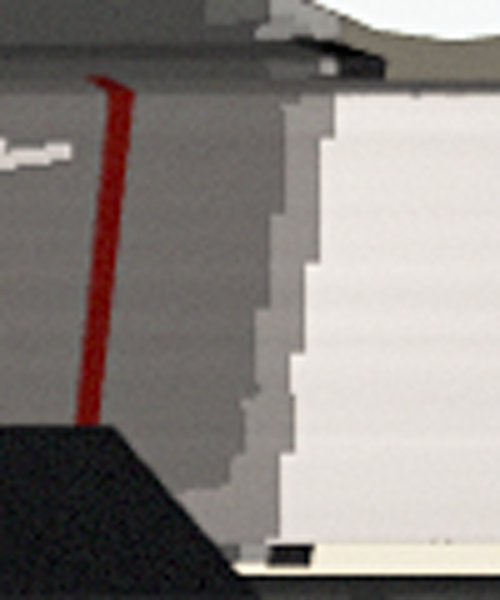

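Run:
```python
from h import *
q=down(171.2)
print(env.move_l([*(G+183.5*U),106.5],q,rate=40,f_stop=15))
s=env.read_state();print(s["time_s"],s["tool_pos"].round(1),s["force"].round(1),s["wrist_torque"].round(2),s["width"])
im,T=wrist();np.save("pics/w6.npy",T);cv2.imwrite("pics/w6.png",im)
top=env.camera("top");cv2.imwrite("pics/top6.png",top);cv2.imwrite("pics/side6.png",env.camera("side"))
a=cv2.resize(im[165:285,395:475],(400,600),interpolation=cv2.INTER_CUBIC)
b=cv2.resize(top[170:250,240:347],(400,300),interpolation=cv2.INTER_CUBIC)
c=cv2.resize(cv2.imread("pics/side6.png")[160:240,240:347],(400,300),interpolation=cv2.INTER_CUBIC)
cv2.imwrite("pics/c7.png",cv2.hconcat([a,cv2.vconcat([b,c])]))
```

```text
False
24.3333 [ 487.4 -132.2  106.5] [ 0.6  3.7 -0.5] [ 0.22 -0.12  0.04] 13.683552901768829
```

View pics/c7.png

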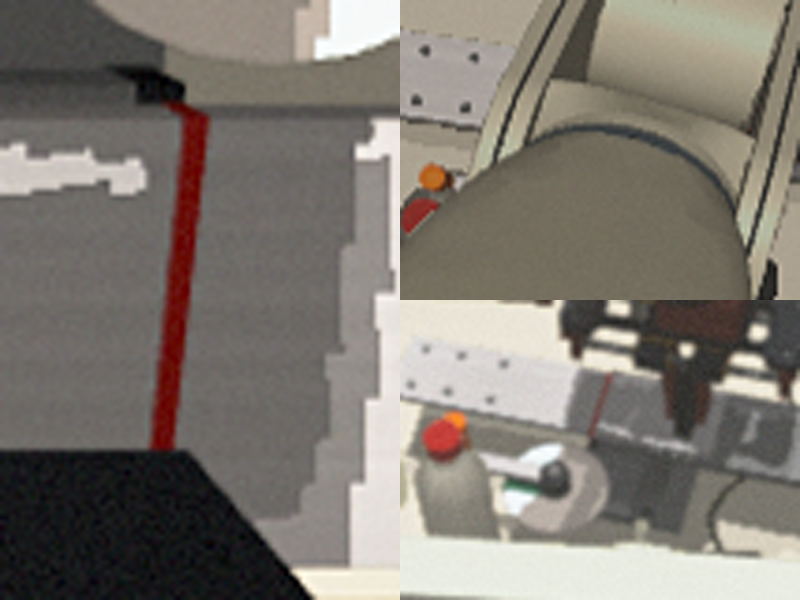

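Run:
```python
from h import *
T=np.load("pics/w6.npy");t=np.array(env.read_state()["tool_pos"][:2]);print(t,T[:3,3])
for n,uv,z in (("redtop",(395+195/5-.4,165+118/5-.4),98),("red2",(395+163/5-.4,165+448/5-.4),98),("redbot",(395+172/5-.4,165+102/5-.4),90),("edge",(395+185/5-.4,165+90/5-.4),90)):
    p=atz("wrist",uv,z,T);print(n,p.round(1),"along",round(float((p[:2]-t)@U),2),"lat",round(float((p[:2]-t)@[-U[1],U[0]]),1))
```

```text
[ 487.34337052 -132.45371572] [ 418.67343466 -122.13480081  268.7607771 ]
redtop [468.3 -58.6  98. ] along 70.0 lat 30.2
red2 [510.6 -64.8  98. ] along 70.45 lat -12.5
redbot [468.2 -58.4  90. ] along 70.24 lat 30.4
edge [466.9 -56.7  90. ] along 71.69 lat 31.9
```

Run:
```python
from h import *
q=down(171.2)
env.move_l([*(G+184.9*U),106.5],q,rate=10)
env.hold(1)
s=env.read_state();print(s["time_s"],s["tool_pos"].round(1),s["force"].round(1),s["wrist_torque"].round(2),s["width"])
im,T=wrist();np.save("pics/w7.npy",T);side=env.camera("side")
cv2.imwrite("pics/c8.png",cv2.hconcat([cv2.resize(im[165:285,395:475],(400,600),interpolation=cv2.INTER_CUBIC),cv2.resize(side[150:270,220:300],(400,600),interpolation=cv2.INTER_CUBIC)]))
```

```text
25.775 [ 487.7 -131.3  106.5] [-0.9 -3.6  0.3] [-0.72  0.15 -0.03] 14.202142457976915
```

View pics/c8.png

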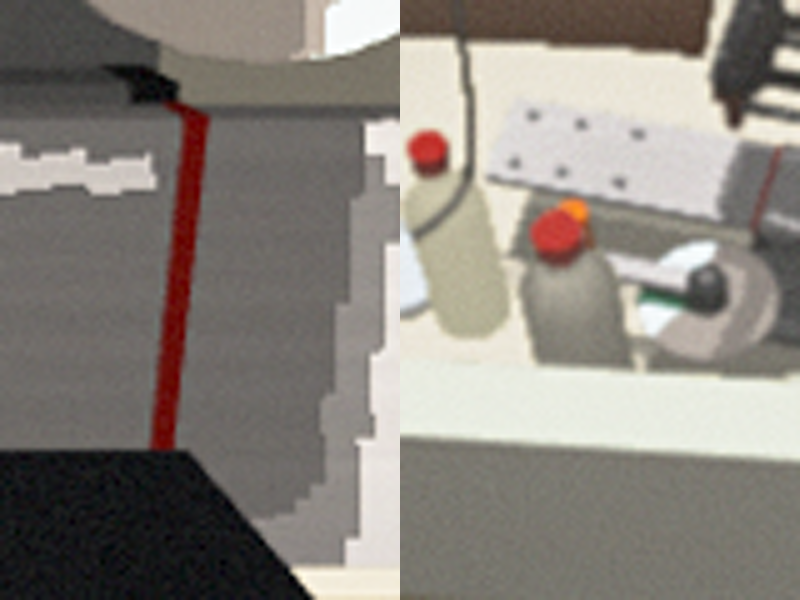

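```bash
python3 -c "
from h import *
print(env.sign_off())"
```

```text
the job is handed in; nothing more can be done
None
```

The job is handed in: the gate lever is open over the green mark (about 1° short by the camera), the plate's red line is about 0.5 mm short of flush with the stand's front edge, and the arm is still holding the grip bar at about 30 N.

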